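Dial the code on the blade case

TASK

Dial 3-4-2 on the three thumbwheels of the blade case, reading from the robot's left to right: roll the left wheel until its tab points at 3 and the right wheel until its tab points at 2. The middle wheel already stands at 4, so leave it as it is. The numbers are rows of one to four white dots on the grey hood just left of each wheel, with 1 nearest the robot and 4 farthest away.

Things in the scene. Friction and masses are not known exactly. Their poses are not given: they have to be found in the camera images.
- case: fixed grey case 200 (x) x 320 (y) x 100 mm high; grey half-round hood on top along y (134 mm high), three thumbwheels let into it at y +80 (left), 0, -80 mm (rims 137 mm high, upright tabs 180). Origin: centre of underside, on the table; x away from robot, y to its left; yaw within 17 deg. On the hood, just left (+y) of each wheel, 1 to 4 white dots mark its numbers.
- wheel_left (a joint): black left thumbwheel, 74 mm diameter, 26 mm wide, centre at case y +80 mm, axis along case y, 100 mm up. One off-white tab, 10 mm thick, 26 wide, stands out radially to 80 mm from the axis. Value (rad) = tab's lean from upright, + away from the robot (case +x). Number 1 at -0.733, 2 at -0.244, 3 at 0.244, 4 at 0.733; stops at +-0.87. Friction (0.12 N m, about 2 N on the tab) holds it anywhere. Starts about 1 to 2
- wheel_right (a joint): black right thumbwheel, 74 mm diameter, 26 mm wide, centre at case y -80 mm, axis along case y, 100 mm up. One off-white tab, 10 mm thick, 26 wide, stands out radially to 80 mm from the axis. Value (rad) = tab's lean from upright, + away from the robot (case +x). Number 1 at -0.733, 2 at -0.244, 3 at 0.244, 4 at 0.733; stops at +-0.87. Friction (0.12 N m, about 2 N on the tab) holds it anywhere. Starts about 3 to 4
- middle_tab (a point): middle of the outer end of the middle wheel's tab. This wheel is like the other two (tab end 80 mm from the axis, 26 mm wide, 10 mm thick), centred at case y = 0, and starts at about 4, its tab leaning away from the robot. It must stay as it is.

How it is judged:
At the end, for the whole second after the job is handed in: The left wheel's tab is within 12 degrees of 3 (+14 degrees) and the right wheel's tab within 12 degrees of 2 (-14 degrees), both at rest, and the middle wheel's tab end is within 15 mm of where it started (value of joint wheel_left between 0.0349066 and 0.453786 rad and value of joint wheel_right between -0.453786 and -0.0349066 rad and distance of middle_tab from where it was at the start of the episode below 0.015 m and velocity of joint wheel_left between -0.05 and 0.05 rad/s and velocity of joint wheel_right between -0.05 and 0.05 rad/s); the robot touches nothing.
It fails at once if the middle wheel is rolled (its tab end moves more than 15 mm) (distance of middle_tab from where it was at the start of the episode above 0.015 m).
It also fails if it takes over 38 s, if anything falls off the work surface, if the arm or the gripper's body presses on something with over 40 N, if the wrist force passes 120 N, or if a joint passes its speed limit or range.

ROBOT

A 6-joint arm with a two-finger parallel gripper is mounted at the origin on the work surface. World frame = base frame: x ahead of the robot, y to its left, z up, the work surface at z = 0. Lengths are in m, angles in rad, forces in N, time in s.
With the tool pointing down it reaches from about 0.275 to 0.975 m from the base axis. Payload 8.4 kg.
Tool frame: the origin (TCP) lies midway between the tips of the shut fingers; the grasp point (between the pads) lies behind it (arm.tcp_to_grasp is the y of the grasp point in the tool frame, in m); y points along the fingers, x is the direction in which the jaws open and shut, and the axes are right-handed (so a half turn about y gives the same grasp; the last joint's range is limited). The gripper opens to 92 mm and grips with 3 to 60 N. Pads are 20 mm wide; open, the fingers measure 128 mm over their backs; the gripper's body (75 mm by 189 mm) begins 69 mm behind the grasp point.
Start: joints at [1.346, 0.353, 1.633, -0, 1.155, -0.002], TCP at [0.138, 0.61, 0.215] pointing down, gripper open.
Joint ranges: [-2.63, 2.63], [-0.92, 2.1], [0.06, 2.66], [-1.3, 4.44], [0, 2.69], [-3.02, 3.02]. Speed limits (rad/s): [2.22, 2.22, 2.79, 3.14, 3.14, 3.14].

INTERFACE

Orientations are given as a rotation vector (axis times angle).
In Python, from plant import read_state, viewer, job, arm gives the robot as it stands.
- The arm moves only by the tool apply_moves, never from a script. Its argument "moves" is one flat list of numbers, 7 for each row, row after row: the turn, a rotation vector about the tool's x, y, z in degrees, then the shift along the tool's x, y, z in m, then the closure, from -1 (fully open) to 1 (shut), so that 0 is half open. A call has 1 to 20 rows; each row is the pose to reach, as a shift and turn from the pose commanded when the call began, along the tool's axes at that moment; what a row does not reach only later rows make up. A row lasts 1/8 s, in which the tool goes at most 62.5 mm and 10.7 degrees, less where a joint would pass 70% of its speed; a pose out of reach is approached as far as the arm can. A call with a gripper value outside its range is refused whole. The fingers move at their own pace and stop on an object; "grip_force" is the grip in N (left out, the last holds). Time passes only in rows, so rows that repeat a pose let the fingers close. It gives the time, the measured TCP pose, the force and the opening at its end, in the units of the state.
- read_state(): the state, without advancing time (a new reading comes with each control period).
- viewer.camera(name): name is "side" or "top"; returns (picture, depth): 384x512x3 uint8, red, green, blue; 384x512 float32, m along the optical axis (not along the pixel's ray), 0 where there is no reading.
- viewer.camera_model(name): a dict with "fx", "fy", "cx", "cy" (pixels), "rvec" (rotation vector, rad) and "tvec" (3), from world to camera coordinates, as OpenCV has them. Camera axes: x right, y down, z forward; pixel columns grow to the right and rows downward; lengths in m; the calibration is good to about 2 mm. A picture is of the moment at which its call begins. camera_model takes no time and is no camera call.
- job.finish_job(): hands the job in, once; it reports no verdict.
The state is a dict: "time_s": time; "joint_pos": joint angles; "qvel": joint speeds; "tau": joint torques, N m; "position": TCP position; "tool_rot": TCP orientation; "ft_force": force on the tool from outside, world axes, zero at the start; "torque": the same for the moment, N m; "grip_width": finger opening in m.
Only numpy, scipy, OpenCV 4.12 (cv2) and the standard library are available. Lean on these libraries where they do the work, as an engineer would, in place of code of your own. Each camera call takes 0.05 s, during which the arm holds its last target. There are 200 camera calls.

## Working session

There is one attempt and no reset: what is moved stays moved. The work goes in short steps, Python scripts to look and compute and a tool call to move; the robot and the scene stay as the last step left them, time stands still between calls to the robot, and variables do not carry over. Pictures are saved under pics/ and viewed, about 8 in all and at most 12, crops included, and the job is handed in when it is done.

Besides the shell and the picture viewer there is one more tool, called after ">>>" as name(argument=value, ...) on one line, values as JSON. apply_moves: Moves the arm, as the interface text tells. Its arguments: {"type":"object","properties":{"moves":{"type":"array","items":{"type":"number"}},"grip_force":{"type":"number"}},"required":["moves"]}

```bash
ls; mkdir -p pics; cat > h.py <<'E'
import numpy as np, cv2
from scipy.spatial.transform import Rotation as R
from plant import read_state, viewer, job, arm
def cloud(name):
    im,d=viewer.camera(name); m=viewer.camera_model(name)
    v,u=np.mgrid[:384,:512]
    p=np.stack([(u-m["cx"])/m["fx"]*d,(v-m["cy"])/m["fy"]*d,d],-1)
    Rm=R.from_rotvec(np.ravel(m["rvec"])).as_matrix()
    w=(p-np.ravel(m["tvec"]))@Rm
    w[d==0]=np.nan
    return im,w
def save(n,im): cv2.imwrite("pics/"+n,im[...,::-1])
E
python3 - <<'E'
from h import *
s=read_state(); print({k:np.round(v,3) for k,v in s.items()}, arm.tcp_to_grasp)
print(R.from_rotvec(s["tool_rot"]).as_matrix().round(3))
a=[]
for n in("top","side"):
    im,w=cloud(n); np.save(n+".npy",w); np.save(n+"im.npy",im); save(n+"0.png",im)
E
```

```text
pics
{'time_s': np.float64(0.0), 'joint_pos': array([ 1.346,  0.354,  1.634,  0.   ,  1.155, -0.002]), 'qvel': array([-0.002,  0.001, -0.   ,  0.002, -0.   ,  0.001]), 'tau': array([-0.0000e+00, -5.9387e+01, -3.3421e+01,  7.0000e-02,  2.4000e-02,
       -0.0000e+00]), 'position': array([0.138, 0.609, 0.214]), 'tool_rot': array([-1.307, -1.043,  1.045]), 'ft_force': array([ 0.4  , -0.266,  0.345]), 'torque': array([0.019, 0.003, 0.02 ]), 'grip_width': np.float64(0.092)} -0.0187
[[ 0.221 -0.    -0.975]
 [ 0.975 -0.001  0.221]
 [-0.001 -1.     0.   ]]
```

View pics/top0.png

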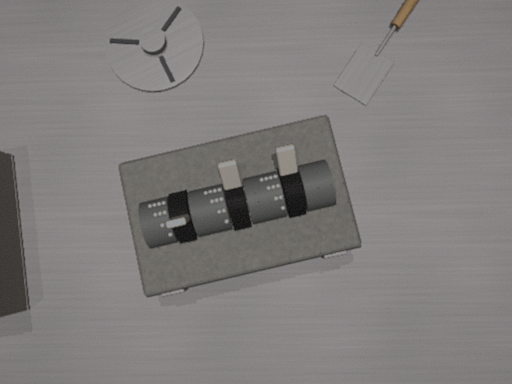

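View pics/side0.png

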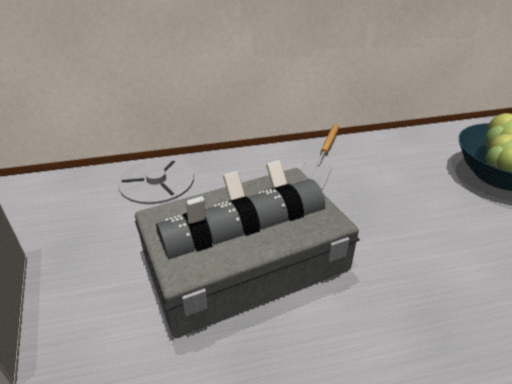

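The top view shows the case centred near pixel (240,205), with tabs at (177,223), (230,172) and (287,158). The left tab is slightly towards the robot, and the other two lean away. Next I measure the case pose and the tab angles.

```bash
python3 - <<'E'
from h import *
w=np.load("top.npy"); im=np.load("topim.npy").astype(int)
m=(abs(w[...,2]-.1)<.006)
m[:, :60]=0
n,l,st,_=cv2.connectedComponentsWithStats((np.nan_to_num(w[...,2])>.09).astype(np.uint8))
k=l[190,150] if l[190,150] else l[205,240]
print(st[k])
P=w[(l==k)&m]; r=cv2.minAreaRect(P[:,:2].astype(np.float32)*1000); print(r)
c=np.array(r[0])/1000; (a,b)=r[1]; ang=r[2]
yaw=np.deg2rad((ang+45)%90-45); print("yaw deg",np.rad2deg(yaw),c)
X=np.array([np.cos(yaw),np.sin(yaw)]);Y=np.array([-X[1],X[0]])
np.savez("case.npz",c=c,yaw=yaw)
for nm in("top","side"):
    w=np.load(nm+".npy"); im=np.load(nm+"im.npy").astype(int)
    q=w[...,:2]-c; cx=q@X; cy=q@Y; z=w[...,2]
    for y0 in(.08,0,-.08):
        s=(abs(cy-y0)<.02)&(abs(cx)<.1)&(np.hypot(cx,z-.1)>.045)&(z>.12)
        rr=np.hypot(cx[s],z[s]-.1); a=np.arctan2(cx[s],z[s]-.1); t=rr>.076
        print(nm,y0,s.sum(),"rmax",rr.max().round(3),"ang med",np.median(a).round(3),"tip",np.median(a[t]).round(3) if t.any() else None,"y",cy[s].mean().round(3))
E
```

```text
[  118   115   243   181 30026]
((556.1282348632812, 48.59925842285156), (201.47723388671875, 319.47564697265625), 12.182453155517578)
yaw deg 12.182453155517578 [0.55612823 0.04859926]
top 0.08 202 rmax 0.082 ang med -0.151 tip -0.164 y 0.078
top 0 451 rmax 0.081 ang med 0.635 tip 0.668 y -0.0
top -0.08 462 rmax 0.081 ang med 0.681 tip 0.709 y -0.079
side 0.08 346 rmax 0.081 ang med -0.253 tip -0.214 y 0.083
side 0 324 rmax 0.079 ang med 0.614 tip 0.633 y 0.003
side -0.08 292 rmax 0.079 ang med 0.664 tip 0.686 y -0.076
```

```bash
python3 - <<'E'
from h import *
w=np.load("top.npy")
for a in (w[160:310,:26],np.load("side.npy")[230:370,:15]):
    p=a.reshape(-1,3); p=p[p[:,2]>.03]; print(np.nanpercentile(p,[0,5,50,95,100],axis=0).round(3))
d=np.load("case.npz");c=d["c"];yaw=float(d["yaw"]);X=np.array([np.cos(yaw),np.sin(yaw)]);Y=np.array([-X[1],X[0]])
s=read_state();T=R.from_rotvec(s["tool_rot"]).as_matrix()
g=np.r_[c+X*-.05+Y*.08,.215]; print(g, T.T@(g-s["position"]))
Rt=np.c_[np.r_[Y,0],[0,0,-1],np.cross(np.r_[Y,0],[0,0,-1])]
print(np.rad2deg(R.from_matrix(T.T@Rt).as_rotvec()))
E
```

```text
[[0.403 0.396 0.03 ]
 [0.413 0.398 0.032]
 [0.486 0.409 0.048]
 [0.613 0.428 0.074]
 [0.641 0.432 0.085]]
[[0.399 0.397 0.03 ]
 [0.418 0.401 0.034]
 [0.522 0.416 0.059]
 [0.623 0.43  0.095]
 [0.654 0.436 0.113]]
[0.49037217 0.11624643 0.215     ] [-0.40285013 -0.00053222 -0.45253324]
[-1.16244263e-02 -2.49479682e+01 -6.94843170e-02]
```

>>> apply_moves(moves=[0, -10, 0, -0.329, 0, -0.177, 1, 0, -20, 0, -0.329, 0, -0.177, 1, 0, -25, 0, -0.329, 0, -0.177, 1, 0, -25, 0, -0.329, 0, -0.177, 1, 0, -25, 0, -0.329, 0, -0.177, 1, 0, -25, 0, -0.329, 0, -0.177, 1, 0, -25, 0, -0.329, 0, -0.177, 1, 0, -25, 0, -0.403, 0, -0.4525, 1, 0, -25, 0, -0.403, 0, -0.4525, 1, 0, -25, 0, -0.403, 0, -0.4525, 1, 0, -25, 0, -0.403, 0, -0.4525, 1, 0, -25, 0, -0.403, 0, -0.4525, 1, 0, -25, 0, -0.403, 0, -0.4525, 1, 0, -25, 0, -0.403, 0, -0.4525, 1])

```text
time_s: 1.85
position: [0.4896, 0.1173, 0.2141]
tool_rot: [-1.099, -1.364, 1.365]
ft_force: [0.2, 1.0, 0.7]
grip_width: 0.0007
```

```bash
python3 - <<'E'
from h import *
im,w=cloud("side"); save("side1.png",cv2.resize(im[100:330,100:400],None,fx=2,fy=2))
d=np.load("case.npz");c=d["c"];yaw=float(d["yaw"]);X=np.array([np.cos(yaw),np.sin(yaw)]);Y=np.array([-X[1],X[0]])
s=read_state();T=R.from_rotvec(s["tool_rot"]).as_matrix();p=s["position"]
print(s["time_s"],p,"case",(p[:2]-c)@X,(p[:2]-c)@Y,"Xtool",T.T@np.r_[X,0],T.round(3)[2],s["grip_width"])
E
```

```text
1.9 [0.48939651 0.11742189 0.21421731] case -0.050705637595042756 0.081354882284719 Xtool [-0.00181073 -0.00107449 -0.99999778] [ 0.    -1.     0.001] 0.0005173170562233449
```

View pics/side1.png

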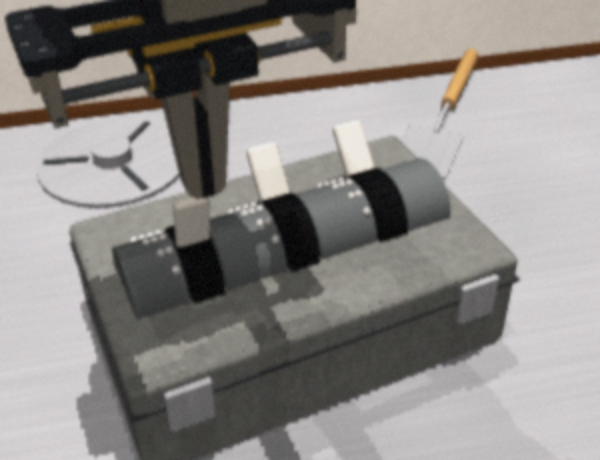

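The closed fingers are near (205,190) in the crop, on the robot's side of the left tab and lined up with the wheel. Next: lower, push the tab 47 mm, back off and rise.

>>> apply_moves(moves=[0, 0, 0, 0, 0.04, 0, 1, 0, 0, 0, 0, 0.067, 0, 1, 0, 0, 0, 0, 0.067, -0.012, 1, 0, 0, 0, 0, 0.067, -0.02, 1, 0, 0, 0, 0, 0.067, -0.026, 1, 0, 0, 0, 0, 0.067, -0.032, 1, 0, 0, 0, 0, 0.067, -0.037, 1, 0, 0, 0, 0, 0.067, -0.041, 1, 0, 0, 0, 0, 0.067, -0.045, 1, 0, 0, 0, 0, 0.067, -0.047, 1, 0, 0, 0, 0, 0.067, -0.047, 1, 0, 0, 0, 0, 0.067, -0.025, 1, 0, 0, 0, 0, 0.067, 0, 1, 0, 0, 0, 0, 0.03, 0, 1, 0, 0, 0, 0, -0.015, 0, 1, 0, 0, 0, 0, -0.015, 0, 1])

```text
time_s: 3.9
position: [0.4931, 0.1171, 0.2332]
tool_rot: [-1.106, -1.371, 1.36]
ft_force: [-0.3, 0.4, 0.9]
grip_width: 0.0005
```

```bash
cat > m.py <<'E'
from h import *
d=np.load("case.npz");c=d["c"];yaw=float(d["yaw"]);X=np.array([np.cos(yaw),np.sin(yaw)]);Y=np.array([-X[1],X[0]])
for nm in("top","side"):
    im,w=cloud(nm)
    q=w[...,:2]-c; cx=q@X; cy=q@Y; z=w[...,2]
    for y0 in(.08,0,-.08):
        s=(abs(cy-y0)<.02)&(abs(cx)<.1)&(np.hypot(cx,z-.1)>.045)&(np.hypot(cx,z-.1)<.085)&(z>.12)
        rr=np.hypot(cx[s],z[s]-.1); a=np.arctan2(cx[s],z[s]-.1); t=rr>.076
        print(nm,y0,s.sum(),"ang",np.median(a).round(3),"tip",np.median(a[t]).round(3) if t.any() else None,t.sum())
    save(nm+"_%.1f.png"%read_state()["time_s"],cv2.resize(im[100:330,100:400],None,fx=2,fy=2))
s=read_state();p=s["position"];T=R.from_rotvec(s["tool_rot"]).as_matrix()
print(s["time_s"],p,"case",(p[:2]-c)@X,(p[:2]-c)@Y,"Xtool",T.T@np.r_[X,0])
E
python3 m.py; ls pics
```

```text
top 0.08 118 ang 0.212 tip 0.264 38
top 0 452 ang 0.635 tip 0.664 116
top -0.08 458 ang 0.681 tip 0.709 114
side 0.08 389 ang 0.181 tip 0.213 54
side 0 325 ang 0.616 tip 0.638 24
side -0.08 290 ang 0.662 tip 0.68 20
4.0 [0.49082314 0.11661998 0.22982989] case -0.04948035477057251 0.08026996936118166 Xtool [-9.13279271e-04  1.85183126e-03 -9.99997868e-01]
side0.png
side1.png
side_4.0.png
top0.png
top_4.0.png
```

The left wheel now reads about 0.24 rad against a target of 0.244. Now the right wheel: go beyond its tab, lower, and pull it towards the robot.

>>> apply_moves(moves=[0, 0, 0, -0.05, 0, -0.04, 1, 0, 0, 0, -0.1, 0, -0.08, 1, 0, 0, 0, -0.14, 0, -0.12, 1, 0, 0, 0, -0.16, 0, -0.14, 1, 0, 0, 0, -0.16, 0, -0.14, 1, 0, 0, 0, -0.16, 0, -0.14, 1])

```text
time_s: 4.75
position: [0.6598, -0.0097, 0.2282]
tool_rot: [-1.098, -1.363, 1.366]
ft_force: [0.1, 0.2, 0.0]
grip_width: 0.0006
```

```bash
python3 m.py; ls pics
```

```text
top 0.08 0 ang nan tip None 0
top 0 0 ang nan tip None 0
top -0.08 0 ang nan tip None 0
side 0.08 393 ang 0.178 tip 0.212 61
side 0 325 ang 0.618 tip 0.637 24
side -0.08 291 ang 0.664 tip 0.688 20
4.85 [ 0.65992834 -0.00933036  0.22914943] case 0.08923796355141589 -0.07852953602609984 Xtool [-0.00169826 -0.0010765  -0.99999798]
side0.png
side1.png
side_4.0.png
side_4.8.png
top0.png
top_4.0.png
top_4.8.png
  return _methods._mean(a, axis=axis, dtype=dtype,
  ret = ret.dtype.type(ret / rcount)
```

>>> apply_moves(moves=[0, 0, 0, 0, 0.045, 0, 1, 0, 0, 0, 0, 0.082, 0, 1, 0, 0, 0, 0, 0.082, 0.01, 1, 0, 0, 0, 0, 0.082, 0.02, 1, 0, 0, 0, 0, 0.082, 0.03, 1, 0, 0, 0, 0, 0.082, 0.039, 1, 0, 0, 0, 0, 0.082, 0.048, 1, 0, 0, 0, 0, 0.082, 0.057, 1, 0, 0, 0, 0, 0.082, 0.065, 1, 0, 0, 0, 0, 0.082, 0.072, 1, 0, 0, 0, 0, 0.082, 0.078, 1, 0, 0, 0, 0, 0.082, 0.082, 1, 0, 0, 0, 0, 0.082, 0.085, 1, 0, 0, 0, 0, 0.082, 0.085, 1, 0, 0, 0, 0, 0.082, 0.065, 1, 0, 0, 0, 0, 0.082, 0.045, 1, 0, 0, 0, 0, 0.04, 0.045, 1, 0, 0, 0, 0, 0, 0.045, 1, 0, 0, 0, 0, -0.04, 0.045, 1])

```text
time_s: 7.22
position: [0.6162, -0.0198, 0.27]
tool_rot: [-1.098, -1.363, 1.366]
ft_force: [0.2, 1.0, 0.4]
grip_width: 0.0004
```

>>> apply_moves(moves=[0, 0, 0, -0.06, -0.02, 0, 1, 0, 0, 0, -0.12, -0.02, 0, 1, 0, 0, 0, -0.18, -0.02, 0, 1, 0, 0, 0, -0.22, -0.02, 0, 1, 0, 0, 0, -0.22, -0.02, 0, 1, 0, 0, 0, -0.22, -0.02, 0, 1])

```text
time_s: 7.98
position: [0.6631, -0.234, 0.2889]
tool_rot: [-1.099, -1.364, 1.364]
ft_force: [-0.1, -1.6, 0.6]
grip_width: 0.0004
```

```bash
python3 m.py 2>/dev/null; mv pics/side_[56789].* pics/sideF.png; ls pics
```

```text
top 0.08 324 ang 0.211 tip 0.255 139
top 0 450 ang 0.634 tip 0.669 116
top -0.08 206 ang -0.172 tip -0.191 145
side 0.08 80 ang 0.176 tip 0.229 4
side 0 324 ang 0.612 tip 0.635 24
side -0.08 288 ang -0.289 tip -0.243 79
8.075 [ 0.66344646 -0.23333361  0.2894268 ] case 0.04540646522700583 -0.2982307717370454 Xtool [-2.02369291e-03 -6.78173615e-04 -9.99997722e-01]
side0.png
side1.png
sideF.png
side_4.0.png
side_4.8.png
top0.png
top_4.0.png
top_4.8.png
top_8.0.png
```

View pics/sideF.png

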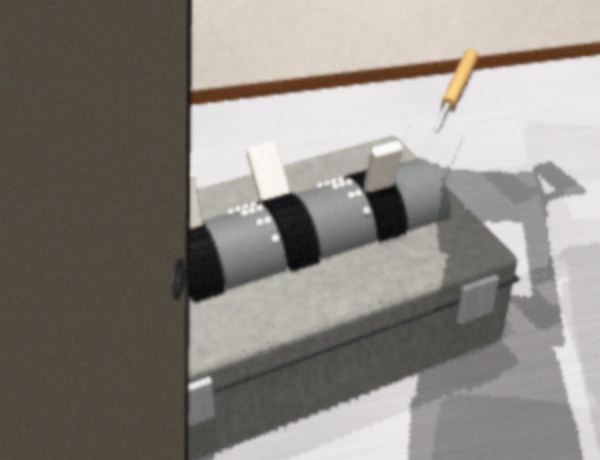

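The picture shows the right tab leaning towards the robot at (383,165) and the middle tab unchanged. A dark slab covers the left of the view, so I'll check what it is before handing in.

```bash
python3 - <<'E'
from h import *
im,w=cloud("side"); save("sF2.png",im); p=w[100:300,20:180].reshape(-1,3); print(np.nanpercentile(p,[2,50,98],axis=0).round(3))
s=read_state(); print(s["ft_force"],s["tau"].round(2),s["qvel"].round(3))
im,w=cloud("top"); save("tF2.png",im)
E
```

```text
[[0.108 0.144 0.449]
 [0.127 0.157 0.491]
 [0.163 0.164 0.51 ]]
[0.28566331 0.4303509  0.40139366] [-5.300e-01 -6.702e+01 -3.659e+01 -7.000e-02  6.000e-02  1.000e-02] [ 0.001 -0.002 -0.002 -0.001 -0.002 -0.002]
```

View pics/tF2.png

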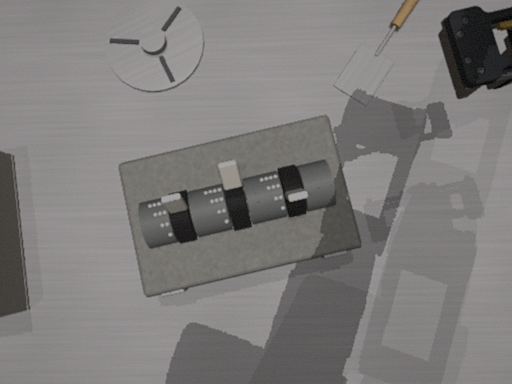

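View pics/sF2.png

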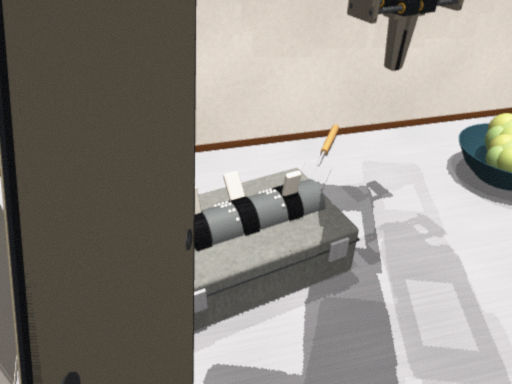

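The slab is the robot's own upper arm, 0.5 m up and in front of the side camera. The arm is clear and at rest. In the top view the left tab is at (172,198), the middle tab is unchanged at (230,173), and the right tab is at (297,196).

```bash
python3 -c "
from plant import job; print(job.finish_job())"
```

```text
the job is handed in; nothing more can be done
None
```

I dialled 3-4-2 and handed the job in after about 8 s of the 38 s allowed. With the fingers shut, I pushed the left tab away from the robot and pulled the right tab towards it. The arm then moved clear to the right of the case.

| Wheel | Top camera (rad) | Side camera (rad) | Target (rad) | Allowed |
|---|---|---|---|---|
| Left | +0.255 | +0.229 | +0.244 | 0.035 to 0.454 |
| Right | -0.191 | -0.243 | -0.244 | -0.454 to -0.035 |
| Middle | 0.669 | 0.635 | leave as it was | tab end within 15 mm of start |

- **Middle wheel:** it did not move. Its readings at the start were 0.668 (top) and 0.633 (side).
- **Disagreement between cameras:** they differ by about 0.05 rad on the right wheel and 0.03 rad on the left, well inside the tolerance. The final left reading from the side camera rests on only 4 pixels, because the robot's own upper arm blocked most of that view.
- **Contact:** the arm was at rest, and the wrist force was under 1 N, which is noise level. The last pictures show the gripper clear of the case.

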